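# Ratchet the blocking press down onto the bell

## Task

The ratchet of the hand press is still set to raise. Flip the small pawl tab on top of the ratchet fully over to the lowering side, on the right, then swing the handle back and forth by its knob to wind the ram down onto the bell that stands on the lens. Stop when the handle pushes clearly stiffer than in its free run, about 6 N more at the knob, since much harder cracks the lens; leave the press clamped like that, the pawl still set to lower and everything else undisturbed.

Things in the scene. Friction and masses are not known exactly. Their poses are not given: they have to be found in the camera images.
- press: Black cast iron C-frame hand press: base 140 x 210 mm, column on its +y side, head top at 178 mm height. Origin on the bench under the spindle axis; z up, its -x (towards the robot) is where the handle points at joint 0. A steel ram with a sprung nose, 28 mm across, hangs under the head 17 to 27 mm above the bell (untold). The spindle turning clockwise from above lowers it 10 mm per rad
- spindle_axis (a point): Point on the press's upright spindle axis at 204 mm height, the top of the handle's flat round ratchet disc (44 mm radius) and of its flat bar (22 mm wide)
- knob_mid (a point): Centre of the upright round dark wood knob on the handle's end: 24 mm diameter, 205 to 250 mm height, spins freely (hold it at any yaw). It is at 227.5 mm height, 150 mm from the spindle axis. Idle swing takes 1 to 4 N here, driving the free ram about 7 N moving (less at rest); when the ram bears this grows within 30 mm of swing by about 7 N (100 N on the bell), then slowly as the nose yields
- tab_top (a point): Top centre of the pawl tab: an upright steel fin 10 mm long (radially), 7 mm thick, top at 240.5 mm height. It stands on the end of a flat lever (9 mm wide, top at 210.5 mm) lying on the handle, pivoted 62 mm from the spindle axis on the line to the knob and pointing to the axis; tab to pivot 40 mm. A sideways push on the tab of 3 to 6 N flips it; it stays where it is left
- selector (a joint): Pawl lever angle, rad, 0 on the handle's centre line, stops at -0.40 and +0.40. It starts near -0.40, raising: the tab lies to the +y side when the handle points to -x. At +0.40 (tab to the -y side) the handle lowers; flipped over counts from 0.2
- handle (a joint): Handle angle, rad, clockwise from above positive (knob to the robot's left), stops at -0.65 and +0.65. Pawl on lowering: a swing to + drives (20 teeth: first up to 0.32 rad idle), to - slips idle, clicking. The spindle holds when let go
- bell: Steel lens-blocking bell, 47 mm across at the foot, 42 mm tall, 20 mm neck, loose; it stands on the lens under the ram. Origin at the centre of its underside, z up
- lens: Clear glass lens blank, 60 mm diameter, 8 mm thick, loose in a shallow nest ring on the press's anvil, 35 mm above the bench. Origin at the centre of its underside
- bell_tray: Bystander: dark wood tray 190 x 75 x 14 mm with three more bells, 56 mm tall in all. Origin at the centre of its underside, x along it
- pot: Bystander: cream ceramic dopping pot with a short handle, 92 mm across, 68 mm tall. Origin at the centre of its underside
- heat_block: Bystander: black heat block on rubber feet, 120 x 90 mm, 42 mm tall. Origin at the centre of its underside
Mind the look-alikes: they are no part of the job. Of the things shaped like the bell, the steel one is meant.

How it is judged:
On the way, in this order (a step that is already met when the one before it is completed fails the run):
1. the pawl tab is flipped over to the lowering side (value of joint selector above 0.2 rad), for 0.2 s.
2. the ram bears on the bell (contact force between bell and lens above 15 N), for 0.1 s.
At the end, for the whole second after the job is handed in: The ram clamps the bell on the lens with at least 40 N, the pawl lever is on its lowering side (0.2 rad or more), the bell stands upright (within 0.1 rad) and within 6 mm of the lens's centre, bystanders where they were (within 30 mm) (contact force between bell and lens above 40 N and value of joint selector above 0.2 rad and angle between bell's own z axis and vertical below 0.1 rad and horizontal distance between bell and lens below 0.006 m and not (distance of bell_tray from where it was at the start of the episode above 0.03 m) and not (distance of pot from where it was at the start of the episode above 0.03 m) and not (distance of heat_block from where it was at the start of the episode above 0.03 m)); the robot touches nothing.
It fails at once if the lens is pressed with more than 170 N (it cracks) (contact force between bell and lens above 170 N).
It fails at once if a bystander is moved by more than 30 mm (distance of any of bell_tray, pot, heat_block from where it was at the start of the episode above 0.03 m).
It also fails if it takes over 72 s, if anything falls off the work surface, if the arm or the gripper's body presses on something with over 40 N, if the wrist force passes 120 N, or if a joint passes its speed limit or range.

## Robot

A 7-joint arm with a two-finger parallel gripper is mounted at the origin on the work surface. World frame = base frame: x ahead of the robot, y to its left, z up, the work surface at z = 0. Lengths are in m, angles in rad, forces in N, time in s.
With the tool pointing down it reaches from about 0.425 to 0.95 m from the base axis. Payload 4.7 kg.
Tool frame: the origin (TCP) lies at the very end of the fingers, on their centre line; the grasp point (between the pads) lies 19 mm behind it (robot.tcp_to_grasp is the distance from the TCP to the grasp point, in m); z points along the fingers, y is the line along which they close (so a half turn about z gives the same grasp; the last joint's range is limited). The gripper opens to 85 mm and grips with 20 to 120 N. Pads are 22 mm wide; open, the fingers measure 114 mm over their backs; the gripper's body (76 mm by 85 mm) begins 54 mm behind the grasp point. The pads swing forward as they close: fully open they stand 13 mm farther back than shut.
Start: joints at [-1.168, 0.469, -0.049, 1.532, 0.024, 1.141, -0.082], TCP at [0.282, 0.613, 0.231] pointing down, gripper open.
Joint ranges: [-2.59, 2.59], [-0.33, 1.99], [-1.39, 1.29], [0.1, 2.45], [-1.04, 4.18], [0.21, 1.99], [-2.66, 2.66]. Speed limits (rad/s): [2.57, 2.57, 3.14, 3.14, 3.14, 3.14, 3.14].

## Interface

Orientations are given as a rotation vector (axis times angle).
In Python, from bench import telemetry, vision, sign_off, robot gives the robot as it stands.
- The arm moves only by the shell command python3 -m inch 'ROWS' [FORCE]. ROWS is a JSON object of lists of equal length, an entry for each row: "jaw": the finger opening in m, from 0 to 0.0854; "linear": the shift along the world's x, y, z in m, a list of three; "turn": the turn, a rotation vector about the world's x, y, z in rad, a list of three. In form: {"jaw": [jaw, ...], "linear": [[tx, ty, tz], ...], "turn": [[wx, wy, wz], ...]}. A call has 1 to 8 rows; each row is the pose to reach, as a shift and turn from the pose commanded when the call began; what a row does not reach only later rows make up. A row lasts 1/12 s, in which the tool goes at most 41.7 mm and 7.16 degrees, less where a joint would pass 70% of its speed; a pose out of reach is approached as far as the arm can. A call with a gripper value outside its range is refused whole. The fingers move at their own pace and stop on an object; FORCE is the grip in N (left out, the last holds). Time passes only in rows, so rows that repeat a pose let the fingers close. It gives the time, the measured TCP pose, the force, the opening and the grip force at its end, in the units of the state.
- telemetry.read_state(): the state, without advancing time (a new reading comes with each control period).
- vision.read_camera(name): name is "side" or "top" or "wrist"; returns a dict with "color" (400x640x3 uint8, red, green, blue), "camera_matrix" (3x3 intrinsics, pixels), "extrinsics" (4x4, takes a point from camera to world coordinates). Camera axes: x right, y up, looking along -z (the intrinsics and any distortion apply to the point x, -y, -z); pixel columns grow to the right and rows downward; lengths in m; the calibration is good to about 2 mm. A picture is of the moment at which its call begins. There is no depth.
- sign_off(): hands the job in; it is judged then, once.
The state is a dict: "t": time; "joint_pos": joint angles; "joint_vel": joint speeds; "joint_torque": joint torques, N m; "tcp_pos": TCP position; "tool_rot": TCP orientation; "contact_force": force on the tool from outside, world axes, zero at the start; "torque": the same for the moment, N m; "grip_width": finger opening in m; "finger_force": force on a finger pad.
Only numpy, scipy, OpenCV 4.12 (cv2) and the standard library are available. Lean on these libraries where they do the work, as an engineer would, in place of code of your own. Each camera call takes 0.05 s, during which the arm holds its last target. There are 200 camera calls.

## Working session

There is one attempt and no reset: what is moved stays moved. The work goes in short steps, Python scripts to look and compute and a shell command to move; the robot and the scene stay as the last step left them, time stands still between calls to the robot, and variables do not carry over. Pictures are saved under pics/ and viewed, at most 10 in all, crops included, and the job is handed in when it is done.

```bash
mkdir -p pics; ls; python3 - <<'E'
from bench import telemetry, vision, robot
import cv2,numpy as np
s=telemetry.read_state()
for k in s: print(k,np.round(s[k],3))
for n in("top","side"):
    c=vision.read_camera(n); cv2.imwrite(f"pics/{n}0.png",c["color"][...,::-1]); np.savez(f"pics/{n}0.npz",**c); print(n,np.round(c["camera_matrix"],1),np.round(c["extrinsics"],3))
E
```

```text
pics
t 0.0
joint_pos [-1.168  0.469 -0.049  1.534  0.024  1.141 -0.082]
joint_vel [-0.001 -0.002  0.002  0.    -0.001  0.    -0.   ]
joint_torque [ 0.0000e+00 -5.1030e+01 -4.7000e-02 -2.3771e+01  1.1000e-02  7.0000e-03
 -0.0000e+00]
tcp_pos [0.282 0.613 0.23 ]
tool_rot [-6.730e-01 -3.068e+00  3.000e-03]
contact_force [ 1.128 -0.424 -0.518]
torque [-0.023 -0.008 -0.055]
finger_force 0.0
grip_width 0.086
top [[498.9   0.  316. ]
 [  0.  498.9 207.3]
 [  0.    0.    1. ]] [[ 0.011  0.997 -0.081  0.45 ]
 [-1.     0.011  0.002  0.005]
 [ 0.002  0.081  0.997  1.745]
 [ 0.     0.     0.     1.   ]]
side [[465.6   0.  318.4]
 [  0.  465.6 196.6]
 [  0.    0.    1. ]] [[ 0.958  0.215 -0.187  0.324]
 [-0.285  0.744 -0.604 -0.777]
 [ 0.01   0.632  0.775  1.147]
 [ 0.     0.     0.     1.   ]]
```

View pics/top0.png

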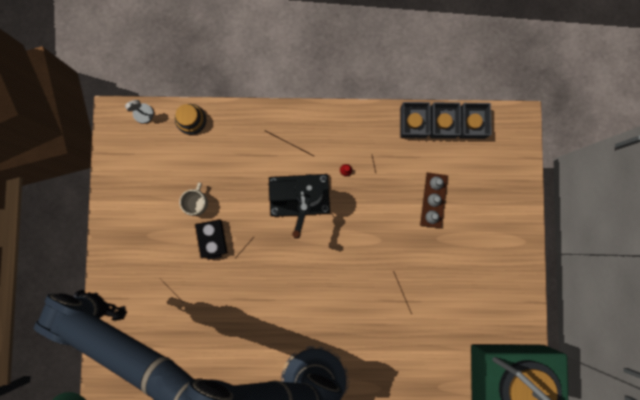

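View pics/side0.png

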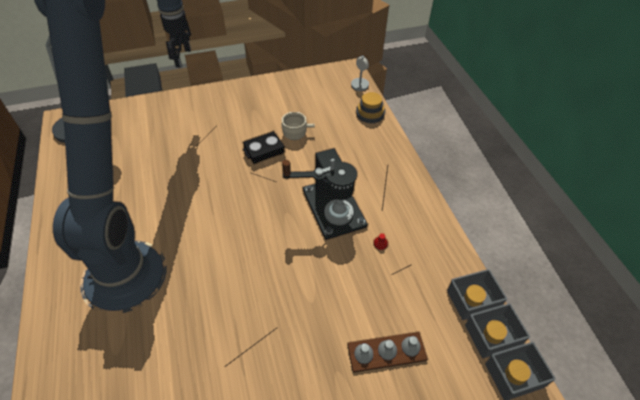

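The top view shows the press at (300,195), disc at about (312,190), knob at (297,234), heat block (211,240), pot (193,203) and bell tray (434,200). In the side view, the press is at (335,190) and the knob at (287,170). There are four bell shapes: three in the tray, side (364,352), (388,350) and (412,346), and one under the ram at side (338,212). The one under the ram is the one meant because it stands on the lens. I'll confirm that in an enlarged crop.

```bash
python3 - <<'E'
import cv2,numpy as np
t=cv2.imread("pics/top0.png")[165:245,260:345]; s=cv2.imread("pics/side0.png")[145:235,275:370]
a=cv2.resize(t,(400,376),interpolation=cv2.INTER_CUBIC); b=cv2.resize(s,(397,376),interpolation=cv2.INTER_CUBIC)
cv2.imwrite("pics/crop0.png",cv2.convertScaleAbs(np.hstack([a,b]),alpha=1.5,beta=15))
E
```

```text
(no output)
```

View pics/crop0.png

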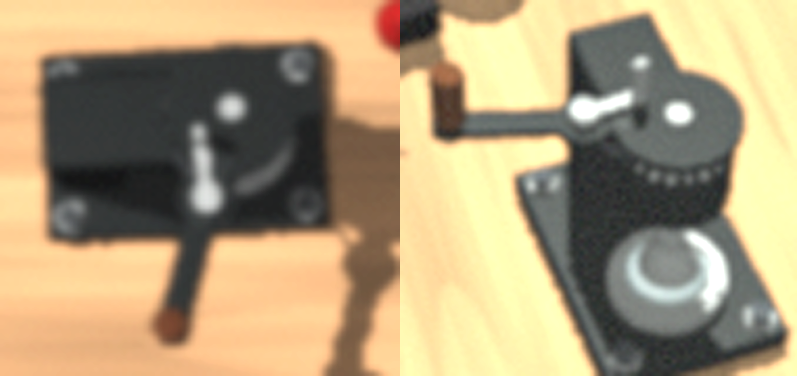

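The crop confirms it: the steel bell stands on the lens under the ram. Crop pixels, top view: spindle cap (231,107), pivot (206,196), tab (198,131), knob (171,325). Side view: cap (679,113), pivot (583,108), tab top (641,62), knob top (448,75).

```bash
cat >h.py <<'E'
import numpy as np
def ray(c,u,v):
    K=c["camera_matrix"];E=c["extrinsics"];d=np.array([(u-K[0,2])/K[0,0],-(v-K[1,2])/K[1,1],-1.])
    return E[:3,3],E[:3,:3]@d
def plane(c,u,v,z):
    o,d=ray(c,u,v); return o+d*(z-o[2])/d[2]
def tri(r):
    A=0;b=0
    for o,d in r:
        d=d/np.linalg.norm(d);P=np.eye(3)-np.outer(d,d);A=A+P;b=b+P@o
    return np.linalg.solve(A,b)
E
python3 - <<'E'
from h import *
T=np.load("pics/top0.npz");S=np.load("pics/side0.npz")
t=lambda u,v:(260+u/4.706,165+v/4.7); s=lambda u,v:(275+(u-400)/4.18,145+v/4.18)
for n,a,b,z in[("cap",(231,107),(679,113),.206),("piv",(206,196),(583,108),.2105),("tab",(198,131),(641,62),.2405),("knob",(171,325),(448,75),.2500)]:
    print(n,plane(T,*t(*a),z).round(4),plane(S,*s(*b),z).round(4),tri([ray(T,*t(*a)),ray(S,*s(*b))]).round(4))
E
```

```text
cap [0.6362 0.0243 0.206 ] [0.6369 0.0216 0.206 ] [0.6372 0.0242 0.203 ]
piv [0.5766 0.04   0.2105] [0.5767 0.0392 0.2105] [0.5768 0.04   0.2096]
tab [0.6162 0.045  0.2405] [0.6158 0.0411 0.2405] [0.617  0.045  0.2361]
knob [0.4907 0.0603 0.25  ] [0.4921 0.0554 0.25  ] [0.4919 0.0603 0.2449]
```

```bash
python3 -m inch '{"jaw":[0,0,0,0,0,0,0,0],"linear":[[0.02,-0.03,0.02],[0.04,-0.065,0.04],[0.065,-0.1,0.06],[0.085,-0.135,0.07],[0.105,-0.17,0.07],[0.125,-0.205,0.07],[0.145,-0.24,0.07],[0.165,-0.27,0.07]],"turn":[[0,0,0.05],[0,0,0.1],[0,0,0.15],[0,0,0.2],[0,0,0.25],[0,0,0.3],[0,0,0.36],[0,0,0.43]]}' 30
python3 -m inch '{"jaw":[0,0,0,0,0,0,0,0],"linear":[[0.02,-0.035,0],[0.045,-0.07,0],[0.065,-0.105,0],[0.085,-0.14,0],[0.11,-0.175,0],[0.13,-0.21,0],[0.15,-0.24,0],[0.165,-0.268,0]],"turn":[[0,0,0],[0,0,0],[0,0,0],[0,0,0],[0,0,0],[0,0,0],[0,0,0],[0,0,0]]}'
```

```text
t: 0.77
tcp_pos: [0.4478, 0.3407, 0.3013]
tool_rot: [0.002, -3.141, 0.001]
contact_force: [0.7, 0.2, -0.1]
grip_width: 0.0
finger_force: 0.0
t: 1.43
tcp_pos: [0.6135, 0.0722, 0.3009]
tool_rot: [-0.006, -3.141, 0.001]
contact_force: [-0.1, 0.9, -0.4]
grip_width: 0.0001
finger_force: 0.0
```

```bash
python3 -m inch '{"jaw":[0,0,0,0,0],"linear":[[0,0.002,-0.02],[0,0.003,-0.045],[0,0.003,-0.065],[0,0.003,-0.076],[0,0.003,-0.076]],"turn":[[0,0,0],[0,0,0],[0,0,0],[0,0,0],[0,0,0]]}'
python3 - <<'E'
from bench import vision
import cv2
a=[]
c=vision.read_camera("side")["color"][130:220,270:390,::-1]
d=vision.read_camera("wrist")["color"][...,::-1]
cv2.imwrite("pics/b.png",cv2.hconcat([cv2.resize(c,(400,300),interpolation=cv2.INTER_CUBIC),cv2.resize(d,(400,300))]))
E
```

```text
t: 1.85
tcp_pos: [0.6105, 0.0779, 0.2221]
tool_rot: [-0.003, -3.135, 0.002]
contact_force: [0.2, 0.3, -0.1]
grip_width: 0.0001
finger_force: 0.0
```

View pics/b.png

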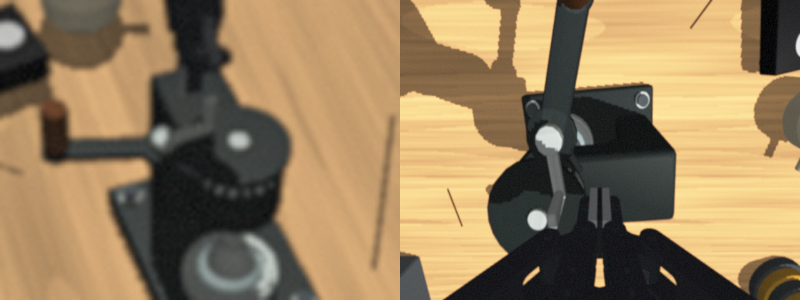

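The closed fingers, at (600,200) in the wrist image, stand on the +y side of the tab at (558,205). Next I push towards -y.

```bash
python3 -m inch '{"jaw":[0,0,0,0,0,0,0],"linear":[[0,-0.006,0],[0,-0.012,0],[0,-0.017,0],[0,-0.022,0],[0,-0.027,0],[0,-0.032,0],[0,-0.036,0]],"turn":[[0,0,0],[0,0,0],[0,0,0],[0,0,0],[0,0,0],[0,0,0],[0,0,0]]}'
python3 -m inch '{"jaw":[0,0,0,0],"linear":[[0,-0.003,0],[0,-0.006,0],[0,-0.008,0],[0,-0.008,0]],"turn":[[0,0,0],[0,0,0],[0,0,0],[0,0,0]]}'
```

```text
t: 2.53
tcp_pos: [0.6124, 0.0424, 0.226]
tool_rot: [-0.002, -3.142, -0.002]
contact_force: [-1.9, 4.0, 3.9]
grip_width: -0.0003
finger_force: 2.3
t: 2.87
tcp_pos: [0.6107, 0.0361, 0.2252]
tool_rot: [-0.001, -3.137, -0.005]
contact_force: [-3.2, 5.6, 3.8]
grip_width: 0.0001
finger_force: 3.2
```

```bash
python3 -m inch '{"jaw":[0,0,0,0],"linear":[[0,-0.003,0],[0,-0.006,0],[0,-0.009,0],[0,-0.009,0]],"turn":[[0,0,0],[0,0,0],[0,0,0],[0,0,0]]}'
python3 - <<'E'
from bench import vision
import cv2
c=vision.read_camera("side")["color"][130:220,270:390,::-1]
d=vision.read_camera("wrist")["color"][...,::-1]
cv2.imwrite("pics/b2.png",cv2.hconcat([cv2.resize(c,(400,300),interpolation=cv2.INTER_CUBIC),cv2.resize(d,(400,300))]))
E
```

```text
t: 3.2
tcp_pos: [0.6113, 0.027, 0.2253]
tool_rot: [-0.001, -3.139, -0.004]
contact_force: [-2.4, 6.0, 2.9]
grip_width: -0.0003
finger_force: 3.4
```

View pics/b2.png

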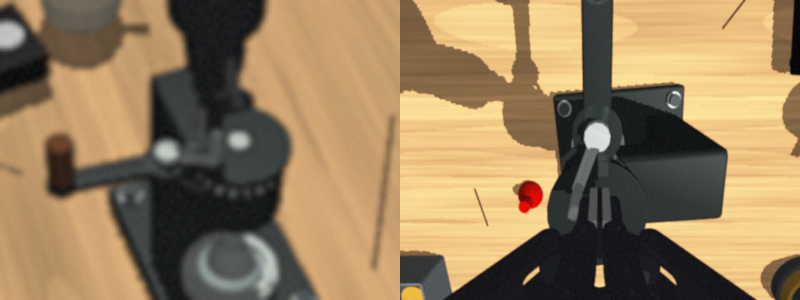

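The lever now leans to -y, with the tab at about (575,215) and the pivot at (597,137), and the handle has followed a little. I'll back off and check the angle from two views.

```bash
python3 -m inch '{"jaw":[0,0,0,0,0,0,0,0],"linear":[[0,0.01,0],[0,0.02,0.0],[0,0.02,0.03],[0,0.02,0.07],[-0.02,0.06,0.08],[-0.04,0.10,0.08],[-0.06,0.14,0.08],[-0.06,0.16,0.08]],"turn":[[0,0,0],[0,0,0],[0,0,0],[0,0,0],[0,0,0],[0,0,0],[0,0,0],[0,0,0]]}'
python3 - <<'E'
from bench import vision
import cv2,numpy as np
o=[]
for n,(x,y) in(("top",(260,165)),("side",(275,140))):
    c=vision.read_camera(n); np.savez(f"pics/{n}1.npz",**c)
    o.append(cv2.resize(c["color"][y:y+100,x:x+80,::-1],(400,500),interpolation=cv2.INTER_CUBIC))
cv2.imwrite("pics/b3.png",cv2.convertScaleAbs(cv2.hconcat(o),alpha=1.5,beta=15))
E
```

```text
t: 3.97
tcp_pos: [0.5495, 0.1881, 0.3055]
tool_rot: [0.002, -3.14, -0.0]
contact_force: [0.2, 0.3, -0.3]
grip_width: -0.0001
finger_force: 0.0
```

View pics/b3.png

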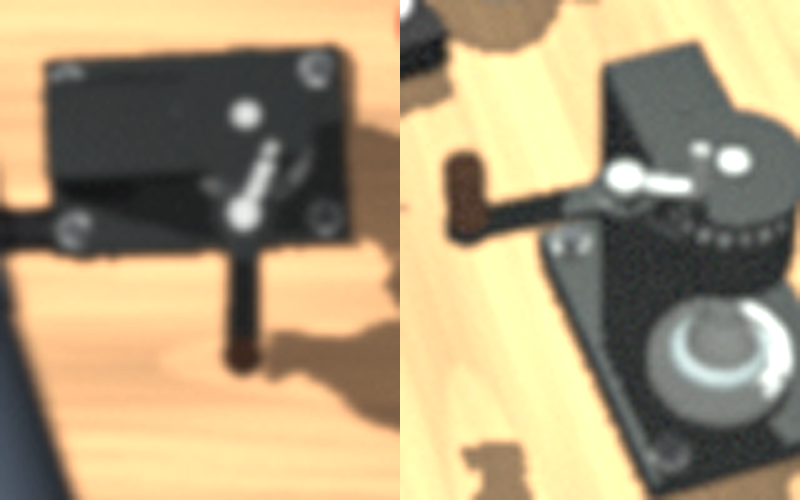

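Top half: cap (246,114), pivot (243,213), tab (271,148), knob (242,352). Side half: cap (733,160), pivot (626,178), tab (701,150), knob (464,163). The tab clearly lies on the -y side.

```bash
python3 - <<'E'
from h import *
T=np.load("pics/top1.npz");S=np.load("pics/side1.npz")
P={}
for n,a,b,z in[("cap",(246,114),(733,160),.206),("piv",(243,213),(626,178),.2105),("tab",(271,148),(701,150),.2405),("knob",(242,352),(464,163),.2500)]:
    p=plane(T,260+a[0]/5,165+a[1]/5,z);q=plane(S,275+(b[0]-400)/5,140+b[1]/5,z);P[n]=(p+q)/2
    print(n,p.round(4),q.round(4))
g=lambda a,b:np.arctan2((P[b]-P[a])[1],(P[b]-P[a])[0])
print("handle",g("knob","cap"),"selector",g("knob","cap")-g("piv","tab"))
E
```

```text
cap [0.6361 0.024  0.206 ] [0.6365 0.0218 0.206 ]
piv [0.574  0.0251 0.2105] [0.5754 0.0215 0.2105]
tab [0.6113 0.0081 0.2405] [0.6111 0.004  0.2405]
knob [0.4873 0.0241 0.25  ] [0.487  0.0211 0.25  ]
handle 0.0019561278705316726 selector 0.4435476630538728
```

```bash
python3 -m inch '{"jaw":[0.06,0.06,0.06,0.06,0.06,0.06,0.06,0.06],"linear":[[-0.012,-0.03,0],[-0.025,-0.06,0],[-0.037,-0.09,0],[-0.05,-0.12,0],[-0.06,-0.15,0],[-0.063,-0.164,0],[-0.063,-0.164,0],[-0.063,-0.164,0]],"turn":[[0,0,0],[0,0,0],[0,0,0],[0,0,0],[0,0,0],[0,0,0],[0,0,0],[0,0,0]]}'
python3 - <<'E'
from bench import vision
import cv2
d=vision.read_camera("wrist")["color"][...,::-1]
cv2.imwrite("pics/b4.png",d)
E
```

```text
t: 4.73
tcp_pos: [0.4893, 0.0198, 0.3052]
tool_rot: [-0.007, -3.141, 0.001]
contact_force: [-0.0, 0.5, -0.6]
grip_width: 0.0599
finger_force: 0.0
```

View pics/b4.png

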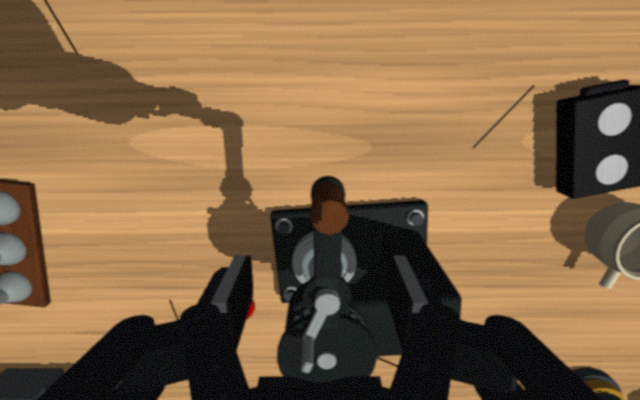

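The knob, at (329,210), is centred between the fingers. I'll descend and cage it.

```bash
python3 -m inch '{"jaw":[0.06,0.06,0.06,0.06,0.04,0.028,0.028,0.028],"linear":[[-0.001,0.002,-0.03],[-0.002,0.003,-0.06],[-0.002,0.003,-0.085],[-0.002,0.003,-0.095],[-0.002,0.003,-0.095],[-0.002,0.003,-0.095],[-0.002,0.003,-0.095],[-0.002,0.003,-0.095]],"turn":[[0,0,0],[0,0,0],[0,0,0],[0,0,0],[0,0,0],[0,0,0],[0,0,0],[0,0,0]]}' 30
```

```text
t: 5.45
tcp_pos: [0.4887, 0.0244, 0.2119]
tool_rot: [0.002, 3.139, 0.001]
contact_force: [0.8, -1.0, -0.4]
grip_width: 0.0278
finger_force: 0.0
```

```bash
python3 -m inch '{"jaw":[0.028,0.028,0.028,0.028,0.028,0.028,0.028,0.028],"linear":[[0,-0.0105,0],[0.0015,-0.021,0],[0.0035,-0.0315,0],[0.006,-0.0415,0],[0.009,-0.0515,0],[0.013,-0.061,0],[0.0185,-0.072,0],[0.0245,-0.082,0]],"turn":[[0,0,0.07],[0,0,0.14],[0,0,0.21],[0,0,0.28],[0,0,0.35],[0,0,0.42],[0,0,0.5],[0,0,0.58]]}'
```

```text
t: 6.12
tcp_pos: [0.5128, -0.058, 0.2119]
tool_rot: [-0.901, 3.007, 0.0]
contact_force: [-0.5, 0.8, 0.7]
grip_width: 0.028
finger_force: 0.7
```

```bash
python3 -m inch '{"jaw":[0.028,0.028,0.028,0.028,0.028,0.028,0.028,0.028],"linear":[[-0.006,0.01,0],[-0.0115,0.021,0],[-0.0155,0.0305,0],[-0.0185,0.0405,0],[-0.021,0.0505,0],[-0.023,0.061,0],[-0.024,0.0715,0],[-0.0245,0.082,0]],"turn":[[0,0,-0.08],[0,0,-0.16],[0,0,-0.23],[0,0,-0.3],[0,0,-0.37],[0,0,-0.44],[0,0,-0.51],[0,0,-0.58]]}'
python3 -m inch '{"jaw":[0.028,0.028,0.028,0.028,0.028,0.028,0.028,0.028],"linear":[[0.0005,0.0105,0],[0.0015,0.021,0],[0.0035,0.0315,0],[0.006,0.0415,0],[0.0085,0.05,0],[0.011,0.0565,0],[0.014,0.0635,0],[0.0165,0.0685,0]],"turn":[[0,0,-0.07],[0,0,-0.14],[0,0,-0.21],[0,0,-0.28],[0,0,-0.34],[0,0,-0.38],[0,0,-0.43],[0,0,-0.47]]}'
```

```text
t: 6.78
tcp_pos: [0.4885, 0.0212, 0.2121]
tool_rot: [0.012, 3.138, -0.006]
contact_force: [-0.5, -6.0, 2.5]
grip_width: 0.0278
finger_force: 3.5
t: 7.45
tcp_pos: [0.5043, 0.0905, 0.2121]
tool_rot: [0.739, 3.052, -0.004]
contact_force: [-3.5, -6.0, 4.6]
grip_width: 0.0282
finger_force: 3.5
```

```bash
python3 -m inch '{"jaw":[0.028,0.028,0.028,0.028,0.028,0.028,0.028],"linear":[[-0.0045,-0.01,0],[-0.0085,-0.02,0],[-0.0115,-0.03,0],[-0.014,-0.04,0],[-0.0155,-0.0505,0],[-0.016,-0.0595,0],[-0.0165,-0.0685,0]],"turn":[[0,0,0.07],[0,0,0.14],[0,0,0.21],[0,0,0.28],[0,0,0.35],[0,0,0.41],[0,0,0.47]]}'
python3 -m inch '{"jaw":[0.028,0.028,0.028,0.028,0.028,0.028,0.028,0.028],"linear":[[0,-0.0105,0],[0.0015,-0.021,0],[0.0035,-0.0315,0],[0.006,-0.0415,0],[0.009,-0.0515,0],[0.013,-0.061,0],[0.0185,-0.072,0],[0.0245,-0.082,0]],"turn":[[0,0,0.07],[0,0,0.14],[0,0,0.21],[0,0,0.28],[0,0,0.35],[0,0,0.42],[0,0,0.5],[0,0,0.58]]}'
python3 -m inch '{"jaw":[0.028,0.028,0.028,0.028,0.028,0.028,0.028,0.028],"linear":[[-0.006,0.01,0],[-0.0115,0.021,0],[-0.0155,0.0305,0],[-0.0185,0.0405,0],[-0.021,0.0505,0],[-0.023,0.061,0],[-0.024,0.0715,0],[-0.0245,0.082,0]],"turn":[[0,0,-0.08],[0,0,-0.16],[0,0,-0.23],[0,0,-0.3],[0,0,-0.37],[0,0,-0.44],[0,0,-0.51],[0,0,-0.58]]}'
```

```text
t: 8.03
tcp_pos: [0.4884, 0.0245, 0.2119]
tool_rot: [-0.002, 3.138, 0.003]
contact_force: [0.1, 1.8, 0.7]
grip_width: 0.0283
finger_force: 1.1
t: 8.7
tcp_pos: [0.5128, -0.0579, 0.2119]
tool_rot: [-0.901, 3.007, 0.0]
contact_force: [-0.6, 1.0, 0.8]
grip_width: 0.0283
finger_force: 0.8
t: 9.37
tcp_pos: [0.4885, 0.0212, 0.2121]
tool_rot: [0.012, 3.138, -0.006]
contact_force: [0.0, -7.1, 1.8]
grip_width: 0.0281
finger_force: 3.5
```

```bash
python3 -m inch '{"jaw":[0.028,0.028,0.028],"linear":[[0,0.0075,0],[0.001,0.015,0],[0.0015,0.0225,0]],"turn":[[0,0,-0.05],[0,0,-0.1],[0,0,-0.15]]}'
```

```text
t: 9.62
tcp_pos: [0.49, 0.0437, 0.2121]
tool_rot: [0.245, 3.129, -0.005]
contact_force: [-0.5, -7.6, 3.4]
grip_width: 0.0278
finger_force: 3.5
```

```bash
python3 -m inch '{"jaw":[0.028,0.028,0.028],"linear":[[0.0015,0.0075,0],[0.003,0.0145,0],[0.005,0.022,0]],"turn":[[0,0,-0.05],[0,0,-0.1],[0,0,-0.15]]}'
```

```text
t: 9.87
tcp_pos: [0.4945, 0.0657, 0.2121]
tool_rot: [0.479, 3.103, -0.005]
contact_force: [-2.1, -7.2, 4.6]
grip_width: 0.0279
finger_force: 3.5
```

```bash
python3 -m inch '{"jaw":[0.028,0.028,0.028],"linear":[[0.003,0.0085,0],[0.0065,0.0165,0],[0.01,0.024,0]],"turn":[[0,0,-0.06],[0,0,-0.12],[0,0,-0.17]]}'
```

```text
t: 10.12
tcp_pos: [0.5041, 0.0901, 0.2121]
tool_rot: [0.741, 3.052, -0.004]
contact_force: [-3.2, -6.3, 5.8]
grip_width: 0.0278
finger_force: 3.5
```

```bash
python3 -m inch '{"jaw":[0.028,0.028,0.028,0.028,0.028,0.028,0.028],"linear":[[-0.0045,-0.01,0],[-0.0085,-0.02,0],[-0.0115,-0.03,0],[-0.014,-0.04,0],[-0.0155,-0.0505,0],[-0.016,-0.0595,0],[-0.0165,-0.0685,0]],"turn":[[0,0,0.07],[0,0,0.14],[0,0,0.21],[0,0,0.28],[0,0,0.35],[0,0,0.41],[0,0,0.47]]}'
python3 -m inch '{"jaw":[0.028,0.028,0.028,0.028,0.028,0.028,0.028,0.028],"linear":[[0,-0.0105,0],[0.0015,-0.021,0],[0.0035,-0.0315,0],[0.006,-0.0415,0],[0.009,-0.0515,0],[0.013,-0.061,0],[0.0185,-0.072,0],[0.0245,-0.082,0]],"turn":[[0,0,0.07],[0,0,0.14],[0,0,0.21],[0,0,0.28],[0,0,0.35],[0,0,0.42],[0,0,0.5],[0,0,0.58]]}'
python3 -m inch '{"jaw":[0.028,0.028,0.028],"linear":[[-0.004,0.0065,0],[-0.0075,0.0135,0],[-0.0115,0.021,0]],"turn":[[0,0,-0.05],[0,0,-0.1],[0,0,-0.16]]}'
```

```text
t: 10.7
tcp_pos: [0.4884, 0.0246, 0.2119]
tool_rot: [-0.002, 3.138, 0.003]
contact_force: [0.5, 2.6, 0.9]
grip_width: 0.0279
finger_force: 1.1
t: 11.37
tcp_pos: [0.5128, -0.0579, 0.2119]
tool_rot: [-0.901, 3.007, 0.0]
contact_force: [-1.6, 1.4, 1.3]
grip_width: 0.028
finger_force: 1.2
t: 11.62
tcp_pos: [0.5025, -0.0394, 0.2122]
tool_rot: [-0.644, 3.07, -0.007]
contact_force: [5.3, -7.8, -2.4]
grip_width: 0.0281
finger_force: 4.2
```

```bash
python3 -m inch '{"jaw":[0.028,0.028],"linear":[[-0.002,0.005,0],[-0.004,0.01,0]],"turn":[[0,0,-0.035],[0,0,-0.07]]}'
```

```text
t: 11.78
tcp_pos: [0.4982, -0.0297, 0.2121]
tool_rot: [-0.538, 3.09, -0.007]
contact_force: [2.1, -6.6, -0.3]
grip_width: 0.0281
finger_force: 3.4
```

```bash
python3 -m inch '{"jaw":[0.028,0.028,0.028],"linear":[[-0.002,0.0055,0],[-0.0035,0.0115,0],[-0.005,0.0175,0]],"turn":[[0,0,-0.04],[0,0,-0.08],[0,0,-0.12]]}'
```

```text
t: 12.03
tcp_pos: [0.4929, -0.0125, 0.2121]
tool_rot: [-0.35, 3.118, -0.007]
contact_force: [1.8, -7.5, 0.2]
grip_width: 0.0282
finger_force: 3.5
```

```bash
python3 -m inch '{"jaw":[0.028,0.028,0.028],"linear":[[-0.001,0.006,0],[-0.002,0.0115,0],[-0.003,0.0175,0]],"turn":[[0,0,-0.04],[0,0,-0.08],[0,0,-0.12]]}'
```

```text
t: 12.28
tcp_pos: [0.4898, 0.005, 0.212]
tool_rot: [-0.163, 3.134, -0.006]
contact_force: [1.3, -7.3, 1.2]
grip_width: 0.028
finger_force: 3.5
```

```bash
python3 -m inch '{"jaw":[0.028,0.028,0.028],"linear":[[-0.0005,0.006,0],[-0.001,0.012,0],[-0.001,0.018,0]],"turn":[[0,0,-0.04],[0,0,-0.08],[0,0,-0.12]]}'
```

```text
t: 12.53
tcp_pos: [0.4885, 0.0231, 0.212]
tool_rot: [0.025, 3.138, -0.005]
contact_force: [-0.2, -6.5, 3.1]
grip_width: 0.028
finger_force: 3.5
```

θ is now about 0.01 and the ram still runs free.

```bash
python3 -m inch '{"jaw":[0.028,0.028,0.028],"linear":[[0,0.006,0],[0.0005,0.012,0],[0.001,0.018,0]],"turn":[[0,0,-0.04],[0,0,-0.08],[0,0,-0.12]]}'
```

```text
t: 12.78
tcp_pos: [0.4893, 0.0411, 0.212]
tool_rot: [0.213, 3.132, -0.005]
contact_force: [-0.8, -6.6, 2.7]
grip_width: 0.0278
finger_force: 3.5
```

```bash
python3 -m inch '{"jaw":[0.028,0.028,0.028],"linear":[[0.001,0.006,0],[0.002,0.012,0],[0.0035,0.0175,0]],"turn":[[0,0,-0.04],[0,0,-0.08],[0,0,-0.12]]}'
```

```text
t: 13.03
tcp_pos: [0.4919, 0.0564, 0.2119]
tool_rot: [0.402, 3.115, -0.011]
contact_force: [-5.4, -14.0, 6.8]
grip_width: 0.028
finger_force: 7.1
```

The load rose to about 15 N tangential against about 7 N free, so the ram is bearing. I'll hold for one row to confirm it's steady.

```bash
python3 -m inch '{"jaw":[0.028],"linear":[[0,0,0]],"turn":[[0,0,0]]}'
```

```text
t: 13.12
tcp_pos: [0.4922, 0.0573, 0.2119]
tool_rot: [0.4, 3.115, -0.009]
contact_force: [-3.1, -9.5, 5.2]
grip_width: 0.0285
finger_force: 4.9
```

It's about 10 N at rest and about 15 N moving, roughly 7 N or more above the free run, so it's clamped. I'll release and lift.

```bash
python3 -m inch '{"jaw":[0.028,0.04,0.055,0.055,0.055,0.055,0.055,0.055],"linear":[[-0.001,-0.003,0],[-0.001,-0.003,0],[-0.001,-0.003,0],[-0.001,-0.003,0],[-0.001,-0.003,0.02],[-0.001,-0.003,0.05],[-0.001,-0.003,0.08],[-0.001,-0.003,0.1]],"turn":[[0,0,0],[0,0,0],[0,0,0],[0,0,0],[0,0,0],[0,0,0],[0,0,0],[0,0,0]]}'
python3 -m inch '{"jaw":[0.055,0.055,0.055,0.055,0.055,0.055,0.055,0.055],"linear":[[0,0.03,0.02],[0,0.06,0.03],[-0.01,0.1,0.03],[-0.02,0.14,0.03],[-0.02,0.17,0.03],[-0.02,0.2,0.03],[-0.02,0.2,0.03],[-0.02,0.2,0.03]],"turn":[[0,0,0],[0,0,0],[0,0,0],[0,0,0],[0,0,0],[0,0,0],[0,0,0],[0,0,0]]}'
python3 - <<'E'
from bench import vision
import cv2,numpy as np
o=[]
for n,(x,y) in(("top",(260,165)),("side",(275,140))):
    c=vision.read_camera(n)
    o.append(cv2.resize(c["color"][y:y+100,x:x+80,::-1],(400,500),interpolation=cv2.INTER_CUBIC))
cv2.imwrite("pics/b5.png",cv2.convertScaleAbs(cv2.hconcat(o),alpha=1.5,beta=15))
E
```

```text
t: 13.78
tcp_pos: [0.492, 0.0595, 0.3136]
tool_rot: [0.392, 3.113, 0.003]
contact_force: [-0.3, -1.1, 0.3]
grip_width: 0.0547
finger_force: 0.0
t: 14.45
tcp_pos: [0.4702, 0.2611, 0.3403]
tool_rot: [-0.387, -3.117, -0.001]
contact_force: [-0.2, -0.4, 0.4]
grip_width: 0.055
finger_force: 0.0
```

View pics/b5.png

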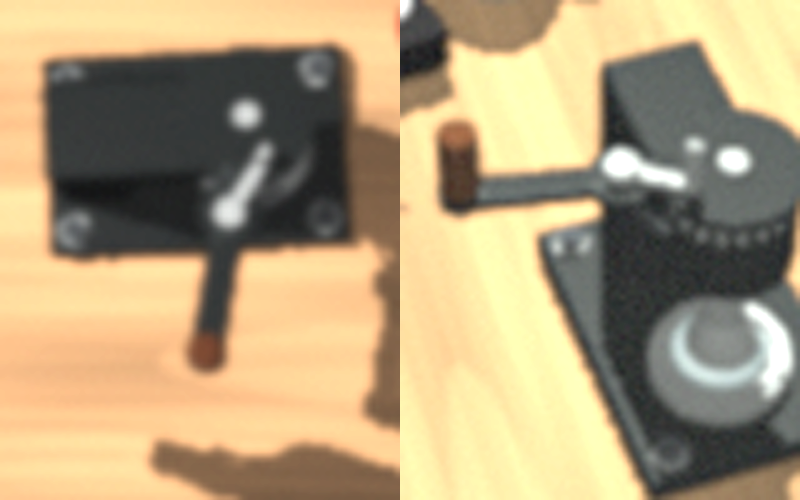

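The tab, at (266,150), is still on the lowering side, the bell stands upright in place, and the arm is clear. Handing in.

```bash
python3 -c "from bench import sign_off; print(sign_off())"
```

```text
the job is handed in; nothing more can be done
None
```

I flipped the pawl to lowering and wound the ram down until the knob pushed about 7 N stiffer than its free run. The arm was clear of the press when I handed the job in at about 14.5 s; the clamp force on the bell is inferred from the knob load, and no verdict came back.

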